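# Shut and latch the cheese carrier

### The arm

A 6-joint arm with a two-finger parallel gripper is mounted at the origin on the work surface. World frame = base frame: x ahead of the robot, y to its left, z up, the work surface at z = 0. Lengths are in mm, angles in rad, forces in N, time in s.
With the tool pointing down it reaches from about 325 to 850 mm from the base axis. Payload 4.4 kg.
Tool frame: the origin (TCP) lies on the centre line of the jaws, within the pads' length; the fingertips stand 11 mm ahead of it and the grasp point (between the pads) lies 8 mm behind it; z points along the fingers, y is the direction in which the jaws open and shut (so a half turn about z gives the same grasp; the last joint's range is limited). The gripper opens to 94 mm and grips with 3 to 60 N. Pads are 16 mm wide; open, the fingers measure 119 mm over their backs; the gripper's body (75 mm by 177 mm) begins 78 mm behind the grasp point.
Start: joints at [1.171, 0.207, 1.542, -0, 1.393, -0.15], TCP at [142.156, 557.153, 216.447] pointing down, gripper open.
Joint ranges: [-2.73, 2.73], [-0.86, 2.22], [0.23, 2.46], [-1.11, 4.25], [0.08, 2.63], [-2.82, 2.82]. Speed limits (rad/s): [2.79, 2.79, 3.14, 3.14, 3.14, 3.14].

### API

Orientations are given as a unit quaternion [x, y, z, w].
In Python, from bench import observe, read_camera, sign_off gives the robot as it stands.
- The arm moves only by the shell command python3 -m pendant 'ROWS' [FORCE]. ROWS is JSON, a list of rows, each a list of 7 numbers: the shift along the tool's x, y, z in m, then the turn, a rotation vector about the tool's x, y, z in rad, then the gripper's target within -1 to 1 (fully open at 1, half-way at 0, shut at -1). In form: [[tx, ty, tz, wx, wy, wz, jaw], ...]. A call has 1 to 10 rows; each row shifts and turns the commanded pose from where the row before left it, along the tool's axes as they then stand; what a row does not reach is not made up. A row lasts 1/8 s, in which the tool goes at most 62.5 mm and 10.7 degrees, less where a joint would pass 70% of its speed; a pose out of reach is approached as far as the arm can. A call is refused whole if a number of a shift passes 0.0625 or a number of a turn 0.188, either way. A call with a gripper value outside its range is refused whole. The fingers move at their own pace and stop on an object; FORCE is the grip in N (left out, the last holds). Time passes only in rows, so rows that do not move let the fingers close. It gives the time, the measured TCP pose, the force and the opening at its end, in the units of the state.
- observe(): the state, without advancing time (a new reading comes with each control period).
- read_camera(name): name is "side" or "top"; returns a dict with "img" (384x512x3 uint8, red, green, blue), "range_z" (384x512 float32, mm along the optical axis (not along the pixel's ray), 0 where there is no reading), "fx", "fy", "cx", "cy" (pixels), "origin" and "orientation" of the camera in the world. Camera axes: x right, y down, z forward; pixel columns grow to the right and rows downward; lengths in mm; the calibration is good to about 2 mm. A picture is of the moment at which its call begins.
- sign_off(): hands the job in, once; it reports no verdict.
The state is a dict: "time": time; "q": joint angles; "dq": joint speeds; "tau": joint torques, N m; "eef_pos": TCP position; "tool_rot": TCP orientation; "contact_force": force on the tool from outside, world axes, zero at the start; "moment": the same for the moment, N m; "opening": finger opening in mm.
Only numpy, scipy, OpenCV 4.12 (cv2) and the standard library are available. Lean on these libraries where they do the work, as an engineer would, in place of code of your own. Each camera call takes 0.05 s, during which the arm holds its last target.

### The job

Close up the wooden cheese carrier: push its sliding lid fully shut until it clicks, then swing the latch's wire loop over and hook it on the keeper on the lid, and then snap the lever right down over centre so that the latch holds tight. Leave everything else on the counter and on the carrier as it is.

Things in the scene. Friction and masses are not known exactly. Their poses are not given: they have to be found in the camera images.
- case: Wooden cheese carrier, 220 (x) x 380 (y) x 100 mm high, fixed. Origin: centre of its underside, z up; +y runs from the latch end to the lid end. Its top is a fixed deck from y = -190 to -20 mm (surface z = 100 mm), then the sliding lid. Latch, keeper and rib are centred on x = 0. Steel rails (top z = 114 mm) flank the lid at x = +-106 mm.
- lid (a joint): Slide of the flat lid (8 mm thick, top at case z = 108 mm) along case +y: 0 = fully shut against its stop, up to 0.085 m = open. It is stiff (about 1.5 N). Over the last 15 mm or so before shut a sprung roller in the rail resists (about 6 N in all), then clicks and holds the lid shut (values below 0.003).
- lid_rib (a point): Centre of the wooden push rib across the lid's far end: 100 mm (case x) x 12 mm (case y) x 24 mm high, its top 12 mm above and the lid 12 mm below this point. It moves with the lid.
- keeper: Steel hook on the lid, 36 mm wide in x; axes as the case's. Origin: the hooked bar's centre, 12 mm above the lid. A wall on the -y side (y -9.5 to -3.5 mm) carries a lip (to y = 0.5 mm, z 5 to 9 mm); the floor (z = -3.9 mm) runs to y = 18 mm. The bar goes down beyond the lip (bar centre y over 4 mm), then is drawn to -y under it. Sprung: pulling to -y moves it up to 10 mm at 5 N/mm.
- loop: Loop of 7 mm steel wire hinged on the lever. Origin: its hinge; x along the hinge (as case x), y from hinge to bar. Arms at x = +-27 mm, bar at y = 80 mm, flat tab beyond. Swings freely about x and falls by its weight. At the start it is folded back over the deck against a stop on the lever; it goes up, over the lever's end and down on the keeper's side.
- loop_bar (a point): Centre of the loop's end bar, which hooks behind the keeper; 7 mm thick.
- loop_tab (a point): Centre of the graspable part of the loop's flat end tab, 18 mm beyond the bar's centre along loop y; the tab is 24 mm wide along loop x, 5 mm thick, reaches 12 mm further out. A light grip (5 N) lets the tab pivot between the fingers as the loop swings; a firm one drags the lever along.
- lever_pivot (a point): Centre of the lever's hinge axis (along case x) on the deck, 16 mm above the deck surface.
- lever (a joint): Lever angle: 0 = down (closed, flat, pointing to case -y), 1.57 upright, 2.1 = fully open, leaning to the keeper. Stays where left (friction 0.06 N m). Loop hinge: 16 mm from the pivot, 22 deg below the lever's line when closed. The loop reaches past the lip only with lid shut and lever above about 1.65; pulling the loop to +y raises it. Hooked, closing takes about 5 N; it snaps below 0.2.
- lever_end (a point): Middle of the lever's flared end (36 mm wide along x, 16 mm long), on the face that is its upper face when closed, 66 mm from the pivot. The lever is a 5 mm thick, 26 mm wide plate.
- cheese: Bystander: a small cheese wheel, 132 mm across, 45 mm high. Origin: centre of its underside.
- cheese_block: Bystander: a pale block of cheese 70 x 120 x 50 mm. Origin: centre of its underside.
- honey_jar: Bystander: a honey jar, 68 mm across, 85 mm high. Origin: centre of its underside.
- bowl: Bystander: a white bowl, 120 mm across, 50 mm high. Origin: centre of its underside.
- cheese_knife: Bystander: a cheese knife 240 mm long, 38 mm wide, 20 mm high, lying flat. Origin: centre of its underside.
- tin: Bystander: a low round tin, 46 mm across, 22 mm high, standing on the case's fixed deck beside the lever. Origin: centre of its underside.
- card_stand: Bystander: a wooden puck, 44 mm across, 18 mm high. Origin: centre of its underside.

How it is judged:
By the outcome, as a careful person would: the job done as asked, in the order asked, and still so for the second after the job is handed in, with the robot touching nothing.
It also fails if it takes over 64 s, if anything falls off the work surface, if the arm or the gripper's body presses on something with over 40 N, if the wrist force passes 120 N, or if a joint passes its speed limit or range.

## Working session

There is one attempt and no reset: what is moved stays moved. The work goes in short steps, Python scripts to look and compute and a shell command to move; the robot and the scene stay as the last step left them, time stands still between calls to the robot, and variables do not carry over. Pictures are saved under pics/ and viewed, and the job is handed in when it is done.

```bash
ls; mkdir -p pics; python3 - <<'E'
from bench import *
import cv2,numpy as np
print(observe())
for n in("side","top"):
    c=read_camera(n); cv2.imwrite(f"pics/{n}0.png",c["img"][:,:,::-1]); np.savez(f"{n}0.npz",**c)
    print(n,c["fx"],c["fy"],c["cx"],c["cy"],c["origin"],c["orientation"])
E
```

```text
pics
{'time': 0.0, 'q': array([ 1.17053371e+00,  2.07407877e-01,  1.54293766e+00,  8.57427144e-06,
        1.39348395e+00, -1.50491019e-01]), 'dq': array([-0.0006425 , -0.00062872, -0.00172026,  0.00063092,  0.00046932,
       -0.00079702]), 'tau': array([ 6.72636434e-04, -3.70871973e+01, -2.81419319e+01,  6.97433157e-02,
        3.60622827e-02, -1.54230333e-04]), 'eef_pos': array([141.82831535, 556.43558619, 215.30539351]), 'tool_rot': array([ 1.24562102e-01,  9.92211183e-01, -1.07512896e-03, -3.08167832e-04]), 'contact_force': array([ 0.96132751,  0.10839205, -0.16145358]), 'moment': array([0.00056682, 0.04597142, 0.01622124]), 'opening': 93.97193092738479}
side 467.11744146215 467.11744146215 254.63185670367258 190.9103859245014 [184.18439065 943.73889187 834.3534396 ] [-0.14897783  0.87288457 -0.45619323  0.08812413]
top 465.73758082354834 465.73758082354834 250.62525337246905 194.27020467031338 [ 369.34196067  -11.22631363 1295.55327612] [-0.70040292  0.70919135 -0.05791611  0.0559383 ]
```

View pics/side0.png

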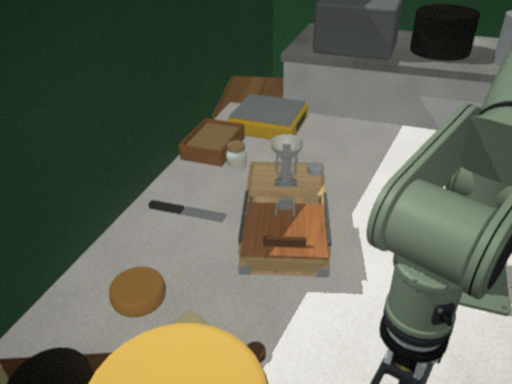

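View pics/top0.png

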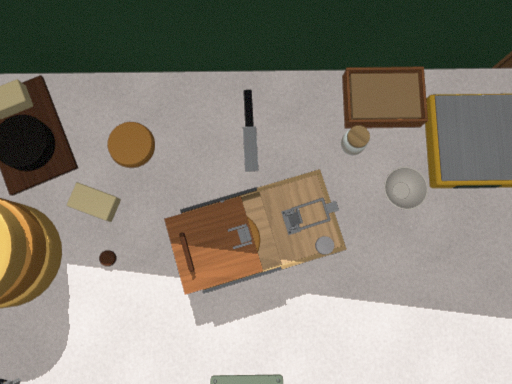

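```bash
cat > h.py <<'E'
import numpy as np,cv2
from scipy.spatial.transform import Rotation as R
def load(n,k): return dict(np.load(f"{n}{k}.npz"))
def cloud(c):
    z=c["range_z"].astype(float); v,u=np.mgrid[:z.shape[0],:z.shape[1]]
    p=np.stack([(u-c["cx"])/c["fx"]*z,(v-c["cy"])/c["fy"]*z,z],-1)
    w=p@R.from_quat(c["orientation"]).as_matrix().T+c["origin"]; w[z==0]=np.nan; return w
def proj(c,P):
    p=(np.atleast_2d(P)-c["origin"])@R.from_quat(c["orientation"]).as_matrix()
    return np.c_[p[:,0]/p[:,2]*c["fx"]+c["cx"],p[:,1]/p[:,2]*c["fy"]+c["cy"]]
def snap(n,k,box=None,s=4):
    from bench import read_camera
    c=read_camera(n); np.savez(f"{n}{k}.npz",**c); crop(c,f"pics/{n}{k}.png",box,s); return c
def crop(c,f,box=None,s=4):
    im=c["img"][:,:,::-1]
    if box: im=cv2.resize(im[box[1]:box[3],box[0]:box[2]],None,fx=s,fy=s,interpolation=cv2.INTER_CUBIC)
    cv2.imwrite(f,im)
E
python3 - <<'E'
from h import *
t=load("top",0);s=load("side",0)
crop(t,"pics/t1.png",(155,160,355,305),4); crop(s,"pics/s1.png",(225,125,345,285),3.7)
w=cloud(t)
for v,u in[(260,215),(200,290),(240,244),(218,293),(245,324),(253,187),(207,335),(215,300),(225,308),(203,318)]: print(u,v,np.round(w[v,u],1))
m=(w[...,2]>90)&(w[...,2]<106)&(np.abs(w[...,0]-380)<250)
v,u=np.nonzero(m);print(len(v),np.median(w[m][:,2]))
E
```

```text
215 260 [395.4  76.4 106.6]
290 200 [ 547.  -117.6  102.6]
244 240 [444.4   2.5 114. ]
293 218 [ 495.1 -119.8  147.6]
324 245 [ 428.8 -197.8  124.5]
187 253 [413.  144.2 130.2]
335 207 [ 519.6 -222.7  160.4]
300 215 [ 497.9 -133.1  186.5]
308 225 [ 477.8 -157.1  142. ]
318 203 [ 538.2 -189.8  102.8]
6390 100.4421643361701
```

```bash
echo
```

```text
(no output)
```

View pics/t1.png

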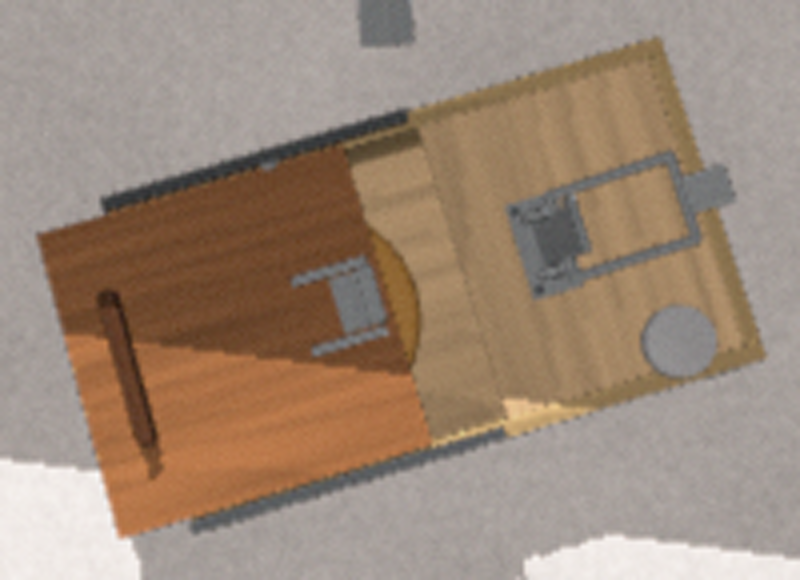

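View pics/s1.png

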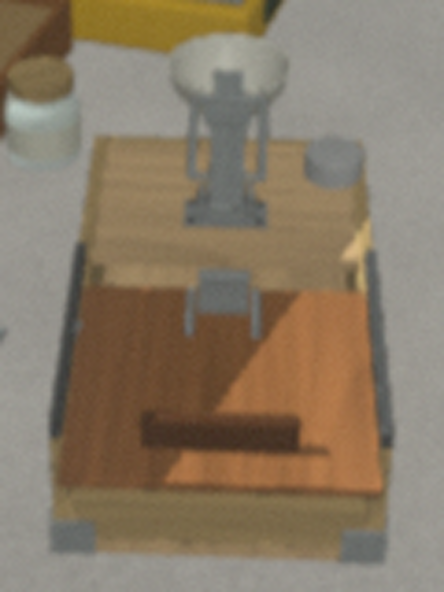

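```bash
cat >> h.py <<'E'
def hit(c,uv,z):
    d=np.array([(uv[0]-c["cx"])/c["fx"],(uv[1]-c["cy"])/c["fy"],1])@R.from_quat(c["orientation"]).as_matrix().T
    o=c["origin"]; return o+d*(z-o[2])/d[2]
E
python3 - <<'E'
from h import *
t=load("top",0);s=load("side",0)
T=lambda x,y:(155+x/4-.4,160+y/4-.4); S=lambda x,y:(225+x/3.7-.4,125+y/3.7-.4)
A=hit(t,T(660,38),100);B=hit(t,T(765,355),100);print("deckcorners",A,B,np.linalg.norm(A-B))
a=A-B;print("yaw",np.arctan2(a[1],a[0]))
C=hit(t,T(40,235),108);D=hit(t,T(120,537),108);print("lid",C,D,np.linalg.norm(C-D),np.arctan2(*(C-D)[[1,0]]))
E_=hit(s,S(95,138),100);F=hit(s,S(362,143),100);print("side deck",E_,F,np.linalg.norm(E_-F),np.arctan2(*(E_-F)[[1,0]]))
for xy in[(58,488),(383,492)]: print(hit(s,S(*xy),108))
# fit yaw from edges using deck mask: z~100 points
w=cloud(t)
m=(w[...,2]>96)&(w[...,2]<106)&(abs(w[...,0]-480)<170)&(w[...,1]<0)&(w[...,1]>-280)
P=w[m][:,:2].astype(np.float32);print(len(P),cv2.minAreaRect(P), w[m][:,2].mean())
E
```

```text
deckcorners [ 628.40507259 -197.67027487  100.        ] [ 420.82426353 -257.18539648  100.        ] 215.94407144110681
yaw 0.27921832607542807
lid [502.65622563 205.29298079 108.        ] [312.65725926 152.17253321 108.        ] 197.28504548430897 0.2726218140125843
side deck [ 624.0982204  -193.31331797  100.        ] [ 414.77310946 -253.88637598  100.        ] 217.91305014816865 0.281679065055462
[496.15815892 216.57022642 108.        ]
[306.82675313 155.90831098 108.        ]
4691 ((487.5665283203125, -100.82583618164062), (220.00831604003906, 264.5953674316406), 16.066654205322266) 100.09018409494766
```

```bash
cat >> h.py <<'E'
YAW=0.280; ORG=np.array([469.5,-43.,0])
def setpose(o,y):
    global YAW,ORG; ORG=np.array([o[0],o[1],0.]);YAW=y
def tocase(w):
    return (w-ORG)@R.from_euler('z',YAW).as_matrix()
def toworld(p): return np.asarray(p,float)@R.from_euler('z',YAW).as_matrix().T+ORG
E
python3 - <<'E'
from h import *
for n in("top","side"):
    c=load(n,0); p=tocase(cloud(c)); x,y,z=p[...,0],p[...,1],p[...,2]
    # deck edges
    m=(z>92)&(z<109)
    for y0 in(-180,-150,-120,-90,-60):
        k=m&(abs(y-y0)<8)&(abs(x)<150); print(n,"y",y0,np.round([x[k].min(),x[k].max(),np.median(z[k&(abs(x)<100)])],1))
    for x0 in(-90,-60,-30,60,90):
        k=m&(abs(x-x0)<6)&(y>-260)&(y<0); print(n,"x",x0,round(y[k].min(),1))
    m=(z>100)&(z<113)
    for x0 in(-80,-60,60,80):
        k=m&(abs(x-x0)<6)&(y<300)&(y>-10); print(n,"lid end x",x0,round(y[k].max(),1), np.median(z[k]))
    k=(z>115)&(abs(x)<60)&(y>100)&(y<300); print("rib",np.round([x[k].min(),x[k].max(),y[k].min(),y[k].max(),np.median(z[k]),z[k].max()],1),k.sum())
    k=(z>113)&(abs(x)<40)&(y>-30)&(y<70); print("keeper",np.round([x[k].min(),x[k].max(),y[k].min(),y[k].max(),z[k].max()],1),k.sum())
    k=(z>113)&(abs(x)<90)&(x>-100)&(y>-230)&(y<-50)
    q=p[k]; q=q[np.argsort(q[:,2])]; print("latch",len(q)); print(np.round(q[::12],0).astype(int).tolist())
E
```

```text
top y -180 [-108.6  110.5   99.8]
top y -150 [-107.9  111.3   99.6]
top y -120 [-108.5  111.1   99.4]
top y -90 [-108.6  111.2   99.8]
top y -60 [-108.6  110.6   99.9]
top x -90 -192.9
top x -60 -193.1
top x -30 -192.6
top x 60 -192.6
top x 90 -192.5
top lid end x -80 232.4 107.3592243035183
top lid end x -60 232.2 107.63497400414347
top lid end x 60 232.4 107.68934968713823
top lid end x 80 231.8 107.8965055891217
rib [-48.6  50.7 191.  203.4 131.  137.9] 219
keeper [-35.6  26.6  33.2  69.4 133.3] 195
latch 751
[[9, -75, 113], [19, -68, 116], [16, -77, 118], [-81, -118, 119], [-79, -121, 119], [-84, -119, 120], [-66, -130, 120], [-85, -140, 120], [-88, -125, 121], [-75, -143, 121], [-67, -140, 122], [-89, -136, 122], [-79, -136, 122], [-74, -146, 123], [-88, -123, 123], [-75, -159, 123], [-68, -145, 123], [-83, -142, 124], [-87, -120, 124], [-77, -157, 125], [-12, -78, 127], [-75, -123, 129], [24, -89, 130], [-28, -88, 132], [-28, -104, 133], [-29, -98, 134], [26, -105, 136], [27, -103, 137], [13, -80, 138], [31, -106, 139], [26, -120, 140], [-24, -114, 141], [1, -81, 143], [-23, -1
[... 1179 characters left out ...]
, 122], [-86, -145, 122], [-68, -150, 123], [-71, -127, 123], [6, -75, 124], [17, -72, 125], [6, -75, 127], [-22, -84, 129], [-10, -75, 131], [20, -83, 132], [20, -86, 133], [1, -79, 135], [24, -102, 136], [27, -110, 138], [4, -78, 139], [27, -127, 141], [9, -82, 143], [-13, -84, 145], [4, -80, 147], [9, -82, 149], [22, -152, 150], [-7, -83, 152], [-27, -166, 153], [17, -169, 154], [4, -84, 154], [23, -160, 155], [-13, -86, 157], [-1, -157, 157], [0, -173, 158], [-12, -166, 160], [8, -175, 160], [3, -180, 161], [-12, -185, 162], [-10, -85, 164], [-1, -87, 166], [-7, -86, 170], [13, -88, 174], [-15, -85, 177], [-12, -86, 180], [16, -91, 182], [-12, -92, 185], [-14, -93, 188], [-12, -89, 191]]
```

```bash
python3 - <<'E'
from h import *
setpose(np.array([469.5,-43])+1.0*np.array([.276,-.961]),0.28); print(ORG)
t=load("top",0);w=cloud(t)
for v,u in[(250,10),(300,10),(200,3),(260,50),(258,108),(378,6),(145,25)]: print(u,v,np.round(w[v,u],0))
s=load("side",0);ws=cloud(s)
for v,u in[(360,180),(330,190),(375,400),(350,410),(345,255)]: print(u,v,np.round(ws[v,u],0))
for c in(t,s):
    p=tocase(cloud(c)); k=(p[...,2]>111)&(abs(p[...,0])<40)&(p[...,1]>20)&(p[...,1]<80); q=p[k];q=q[np.argsort(q[:,1])];print(np.round(q[::5]).astype(int).tolist())
for q in[(0,226,125),(0,150,125),(0,-115,190),(0,-181,161)]: print(q,np.round(toworld(q),1))
E
```

```text
[469.5 -43.    0. ]
10 250 [420. 521. 253.]
10 300 [304. 581. 118.]
3 200 [546. 590. 169.]
50 260 [401. 505.  79.]
108 258 [406. 374.  17.]
6 378 [ 96. 636.   2.]
25 145 [709. 590.  78.]
180 360 [436. 595. 255.]
190 330 [446. 541. 254.]
400 375 [144. 580. 342.]
410 350 [142. 591. 403.]
255 345 [407. 368.  18.]
[[-33, 32, 111], [19, 34, 127], [-9, 35, 125], [14, 36, 126], [-14, 37, 130], [-17, 37, 127], [7, 38, 129], [-3, 39, 130], [-23, 39, 116], [18, 40, 132], [8, 41, 130], [-20, 41, 117], [-23, 42, 116], [-8, 42, 130], [16, 43, 128], [-12, 44, 129], [4, 44, 118], [2, 45, 117], [0, 46, 113], [15, 46, 119], [13, 47, 119], [-15, 48, 116], [35, 48, 112], [25, 49, 111], [-23, 50, 112], [20, 50, 111], [-1, 51, 115], [15, 52, 114], [31, 52, 111], [2, 53, 117], [18, 53, 121], [-11, 54, 119], [-13, 55, 116], [3, 55, 113], [1, 56, 112], [25, 57, 113], [-5, 57, 115], [11, 58, 116], [-36, 59, 115], [25, 59, 114], [-4, 60, 115], [-7, 61, 119], [-9, 61, 118], [7, 62, 114], [21, 63, 115], [24, 65, 114], [25, 67, 114], [26, 70, 116], [-34, 72, 111], [-21, 73, 113], [1, 74, 112], [-22, 76, 112], [23, 78, 111]]
[[-14, 30, 126], [9, 34, 128], [-25, 36, 111], [1, 37, 114], [-4, 37, 128], [-17, 38, 129], [-14, 38, 116], [14, 39, 119], [-4, 39, 116], [-1, 40, 117], [-14, 40, 130], [-17, 41, 124], [9, 41, 130], [-14, 41, 128], [7, 42, 131], [4, 42, 112], [-9, 42, 116], [-22, 43, 113], [1, 44, 116], [14, 44, 129], [-6, 45, 118], [6, 47, 118], [-22, 48, 113], [-17, 49, 117], [-12, 50, 115], [-9, 51, 116], [24, 52, 115], [14, 53, 116], [19, 54, 114], [-14, 56, 116], [-7, 58, 117], [6, 58, 117], [-25, 59, 112], [-12, 60, 116], [-4, 61, 116], [-17, 62, 114], [14, 62, 117], [-7, 64, 115], [24, 65, 115], [34, 69, 111], [24, 73, 115], [21, 79, 113]]
(0, 226, 125) [407.3 173.2 125. ]
(0, 150, 125) [428.3 100.2 125. ]
(0, -115, 190) [ 501.6 -154.5  190. ]
(0, -181, 161) [ 519.8 -217.9  161. ]
```

```bash
sed -i 's/ORG=np.array(\[469.5,-43.,0\])/ORG=np.array([469.8,-44.,0])/' h.py; cat >> h.py <<'E'
def rows(wps,yaw_goal=None,maxs=.055,jaw=-1):
    """world waypoints mm from measured pose; returns rows; optional tool-y azimuth goal = case x"""
    from bench import observe
    o=observe(); p=np.array(o["eef_pos"]); r=R.from_quat(o["tool_rot"])
    G=R.from_matrix(np.c_[toworld([0,1,0])-ORG,toworld([1,0,0])-ORG,[0,0,-1]])
    rem=(r.inv()*G).as_rotvec(); out=[]
    pts=[]
    for w in wps:
        w=np.array(w,float); n=max(1,int(np.ceil(np.linalg.norm(w-p)/1000/maxs-1e-6)))
        pts+= [p+(w-p)*(i+1)/n for i in range(n)]; p=w
    nr=int(np.ceil(np.linalg.norm(rem)/.17)) if np.linalg.norm(rem)>.01 else 1
    p=np.array(o["eef_pos"])
    for i in range(max(len(pts),nr)):
        q=pts[min(i,len(pts)-1)]
        t=r.inv().apply(q-p)/1000; wv=rem/nr if i<nr else np.zeros(3)
        r=r*R.from_rotvec(wv); p=q; out.append([*np.round(t,4),*np.round(wv,3),jaw])
    for a in out: print([float(x) for x in a])
def st():
    from bench import observe
    o=observe(); print("t",round(o["time"],2),"case",np.round(tocase(o["eef_pos"]),1),"F",np.round(R.from_euler('z',-YAW).apply(o["contact_force"]),1),"open",round(o["opening"],1))
E
python3 - <<'E'
from h import *
rows([(190,420,215),(300,290,200),toworld((0,232,180)),toworld((0,232,125))])
E
```

```text
[-0.0268, -0.0401, 0.0002, -0.0, 0.0, 0.149, -1.0]
[-0.0324, -0.0357, 0.0002, -0.0, 0.0, 0.149, -1.0]
[-0.0374, -0.0305, 0.0002, -0.0, 0.0, 0.149, -1.0]
[-0.0419, -0.0073, 0.0038, -0.0, 0.0, 0.149, -1.0]
[-0.0426, -0.001, 0.0038, -0.0, 0.0, 0.149, -1.0]
[-0.0422, 0.0053, 0.0038, -0.0, 0.0, 0.149, -1.0]
[-0.041, 0.0115, 0.0038, -0.0, 0.0, 0.149, -1.0]
[-0.0453, 0.0236, 0.0067, 0.0, 0.0, 0.0, -1.0]
[-0.0453, 0.0236, 0.0067, 0.0, 0.0, 0.0, -1.0]
[-0.0453, 0.0236, 0.0067, 0.0, 0.0, 0.0, -1.0]
[0.0, 0.0, 0.055, 0.0, 0.0, 0.0, -1.0]
```

```bash
python3 -m pendant '[[-0.0268,-0.0401,0,0,0,0.149,-1],[-0.0324,-0.0357,0,0,0,0.149,-1],[-0.0374,-0.0305,0,0,0,0.149,-1],[-0.042,-0.0073,0.004,0,0,0.149,-1],[-0.0426,-0.001,0.004,0,0,0.149,-1],[-0.0422,0.0053,0.004,0,0,0.149,-1],[-0.041,0.0115,0.004,0,0,0.149,-1],[-0.0453,0.0236,0.0067,0,0,0,-1],[-0.0453,0.0236,0.0067,0,0,0,-1],[-0.0453,0.0236,0.0067,0,0,0,-1]]' 20; python3 - <<'E'
from h import *
st(); rows([toworld((0,232,180)),toworld((0,232,125))])
E
```

```text
time: 1.35
eef_pos: [406.2, 177.9, 179.9]
tool_rot: [0.602, 0.798, 0.0, -0.0]
contact_force: [0.7, -0.0, -0.5]
opening: 0.7
t 1.35 case [2.000e-01 2.308e+02 1.799e+02] F [ 0.6 -0.2 -0.5] open 0.7
[0.0012, -0.0002, -0.0001, -0.0, -0.0, -0.002, -1.0]
[-0.0, 0.0, 0.055, 0.0, 0.0, 0.0, -1.0]
```

```bash
python3 -m pendant '[[0,0,0.04,0,0,0,-1],[0,0,0.015,0,0,0,-1],[-0.015,0,0,0,0,0,-1],[-0.01,0,0,0,0,0,-1],[-0.01,0,0,0,0,0,-1],[-0.01,0,0,0,0,0,-1],[-0.005,0,0,0,0,0,-1]]'; python3 - <<'E'
from h import *
st(); snap("side",1,(225,125,345,285),3.7)
E
```

```text
time: 2.22
eef_pos: [420.0, 130.7, 126.1]
tool_rot: [0.603, 0.798, 0.001, 0.001]
contact_force: [-1.1, 1.9, 1.8]
opening: 0.9
t 2.23 case [  0.4 181.6 126.1] F [-0.6  2.2  1.8] open 0.9
```

View pics/side1.png

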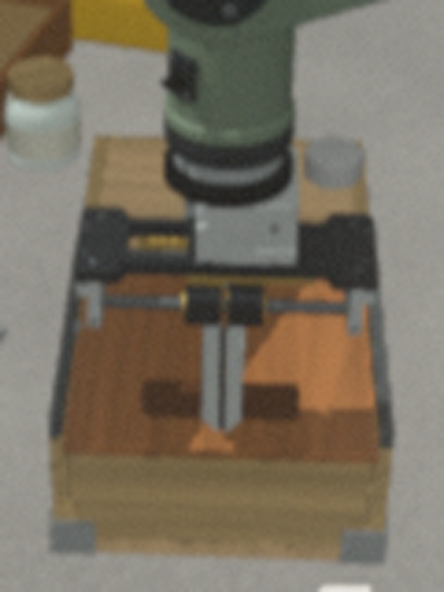

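```bash
python3 -m pendant '[[-0.004,0,0,0,0,0,-1],[-0.004,0,0,0,0,0,-1],[-0.003,0,0,0,0,0,-1]]'; python3 -c "
from h import *
st()"; python3 -m pendant '[[-0.002,0,0,0,0,0,-1],[-0.002,0,0,0,0,0,-1]]'; python3 -c "
from h import *
st()"
```

```text
time: 2.65
eef_pos: [422.5, 122.2, 125.8]
tool_rot: [0.602, 0.798, 0.002, -0.001]
contact_force: [-2.1, 6.0, 2.4]
opening: 0.9
t 2.65 case [  0.4 172.8 125.8] F [-0.3  6.3  2.4] open 0.9
time: 2.9
eef_pos: [423.8, 116.4, 125.5]
tool_rot: [0.602, 0.798, -0.0, 0.001]
contact_force: [0.2, 0.4, 0.2]
opening: 0.3
t 2.9 case [1.000e-01 1.669e+02 1.255e+02] F [0.3 0.4 0.2] open 0.3
```

```bash
python3 -m pendant '[[-0.002,0,0,0,0,0,-1],[-0.001,0,0,0,0,0,-1],[-0.001,0,0,0,0,0,-1]]'; python3 -c "
from h import *
st()"
```

```text
time: 3.28
eef_pos: [424.4, 112.6, 125.2]
tool_rot: [0.602, 0.798, -0.0, -0.0]
contact_force: [0.5, -0.2, -1.2]
opening: 0.9
t 3.27 case [ -0.4 163.  125.2] F [ 0.4 -0.4 -1.2] open 0.9
```

```bash
python3 -m pendant '[[-0.0015,0,0,0,0,0,-1],[-0.0015,0,0,0,0,0,-1]]'; python3 -c "
from h import *
st()";python3 -m pendant '[[-0.0015,0,0,0,0,0,-1],[-0.0015,0,0,0,0,0,-1]]'; python3 -c "
from h import *
st()"
```

```text
time: 3.52
eef_pos: [424.8, 111.3, 125.3]
tool_rot: [0.603, 0.798, 0.001, -0.001]
contact_force: [-1.2, 7.7, 1.6]
opening: 0.6
t 3.52 case [ -0.3 161.7 125.3] F [1.  7.7 1.6] open 0.6
time: 3.78
eef_pos: [424.8, 111.2, 125.3]
tool_rot: [0.603, 0.798, 0.003, -0.004]
contact_force: [-3.2, 15.3, 2.8]
opening: 0.8
t 3.77 case [ -0.3 161.6 125.3] F [ 1.1 15.5  2.8] open 0.8
```

```bash
python3 -m pendant '[[0.008,0,0,0,0,0,-1],[0.002,0,-0.06,0,0,0,-1],[0,0,-0.06,0,0,0,-1],[-0.055,0,0,0,0,0,-1],[-0.055,0,0,0,0,0,-1],[-0.055,0,0,0,0,0,-1],[-0.06,0,0,0,0,0,-1],[-0.06,0,0,0,0,0,-1]]'; python3 - <<'E'
from h import *
st(); c=snap("side",2,(225,95,345,285),3); t=snap("top",2,(155,160,355,305),4)
for n,c in(("s",c),("t",t)):
    p=tocase(cloud(c)); x,y,z=p[...,0],p[...,1],p[...,2]
    k=(z>115)&(abs(x)<60)&(y>100)&(y<300); print("rib",np.round([x[k].min(),x[k].max(),y[k].min(),y[k].max(),np.median(z[k]),z[k].max()],1),k.sum())
    k=(z>123)&(z<135)&(abs(x)<40)&(y>-40)&(y<60); print("keeper",np.round([x[k].min(),x[k].max(),y[k].min(),y[k].max(),z[k].max()],1),k.sum())
E
```

```text
time: 4.78
eef_pos: [501.8, -159.6, 245.5]
tool_rot: [0.602, 0.798, -0.0, 0.001]
contact_force: [0.2, -0.2, 1.4]
opening: 0.8
t 4.78 case [  -1.2 -120.   245.5] F [ 0.1 -0.3  1.4] open 0.8
rib [-50.7  48.1 141.1 158.  127.6 134.7] 338
keeper [-19.   15.9 -19.4  -4.  131.3] 43
rib [-48.6  51.2 141.6 153.9 130.9 138. ] 209
keeper [-16.6  18.8 -16.6  -6.6 133.7] 58
```

View pics/side2.png

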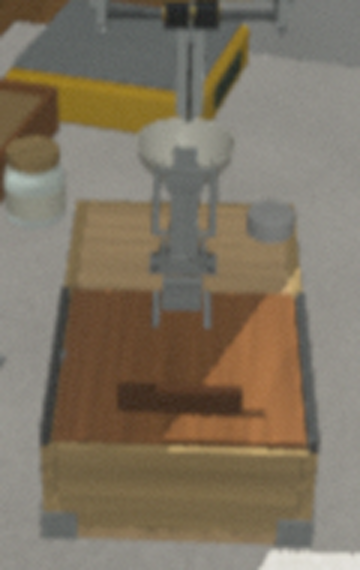

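View pics/top2.png

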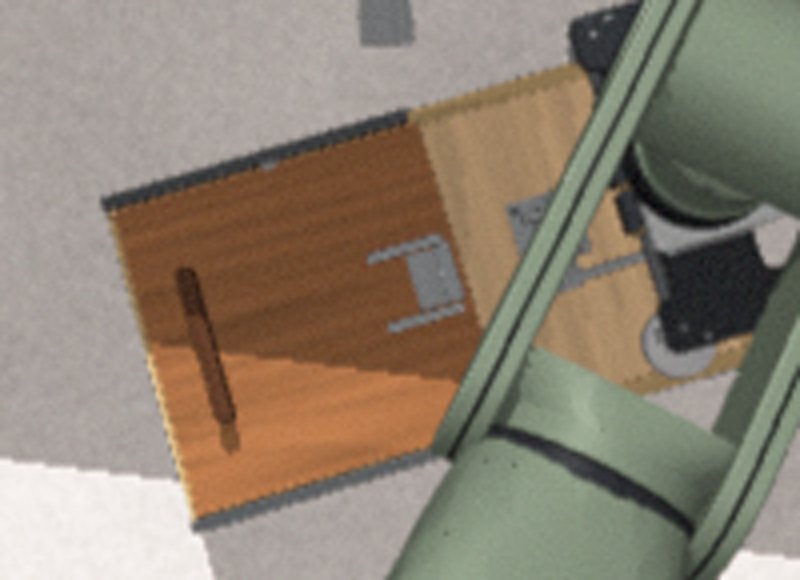

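```bash
python3 -m pendant '[[0,0.001,0.05,0,0,0,-1],[0,0,0.012,0,0,0,-1],[0,0,0,0,0,0,-1]]'; python3 - <<'E'
from h import *
st(); c=snap("side",3,(225,95,345,285),3)
E
```

```text
time: 5.25
eef_pos: [501.8, -156.2, 182.6]
tool_rot: [0.602, 0.799, -0.0, -0.001]
contact_force: [-0.1, 0.2, -0.1]
opening: 0.9
t 5.25 case [  -0.3 -116.6  182.6] F [-0.1  0.2 -0.1] open 0.9
```

View pics/side3.png

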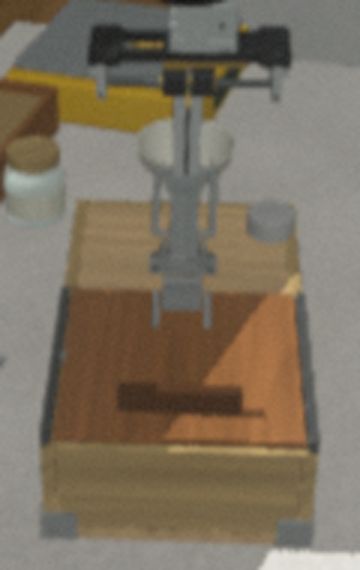

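Finger is behind the lever, in line (its tip near pixel 185,190 hidden by the lever). Push it toward +y.

```bash
python3 -m pendant '[[0.01,0,0,0,0,0,-1],[0.01,0,0,0,0,0,-1],[0.01,0,0,0,0,0,-1],[0.01,0,0,0,0,0,-1],[0.008,0,0,0,0,0,-1],[0.006,0,0,0,0,0,-1]]'; python3 - <<'E'
from h import *
st(); c=snap("side",4,(225,95,345,285),3)
p=tocase(cloud(c)); k=(p[...,2]>113)&(abs(p[...,0])<40)&(p[...,1]<20)&(p[...,1]>-230)&(p[...,2]<240); q=p[k];q=q[np.argsort(q[:,2])];print(np.round(q[::9]).astype(int).tolist())
E
```

```text
time: 6.05
eef_pos: [487.2, -104.5, 183.0]
tool_rot: [0.602, 0.798, -0.0, -0.0]
contact_force: [-0.2, -0.6, -0.0]
opening: 0.4
t 6.05 case [ -0.  -62.9 183. ] F [-0.3 -0.5 -0. ] open 0.4
[[7, 13, 113], [-22, 3, 114], [9, -79, 114], [-11, 5, 115], [-9, -4, 115], [15, 7, 115], [5, -12, 116], [-11, -7, 116], [16, -11, 116], [-17, 12, 117], [12, 9, 117], [13, -14, 117], [-6, 14, 118], [-8, -73, 118], [-9, -13, 119], [-14, 12, 120], [-17, -9, 121], [-6, -11, 123], [17, -79, 124], [-8, -74, 124], [-19, -13, 126], [16, -13, 127], [2, -13, 128], [-3, -12, 129], [2, -6, 130], [-6, -10, 130], [-24, -78, 132], [-27, -77, 133], [-11, -65, 134], [6, -65, 136], [23, -77, 138], [26, -78, 141], [23, -80, 143], [29, -89, 144], [23, -85, 146], [29, -87, 148], [4, -59, 150], [1, -56, 152], [12, -56, 155], [4, -54, 156], [1, -56, 159], [-26, -90, 160], [-7, -52, 164], [6, -49, 166], [-29, -98, 169], [24, -99, 171], [-32, -104, 172], [-10, -47, 174], [-12, -42, 176], [-26, -106, 177], [-26, -107, 179], [-15, -41, 180], [-1, -55, 181], [-12, -43, 182], [27, -100, 183], [-31, -111, 184], [7, -44, 184], [-28, -112, 186], [-12, -53, 189], [4, -50, 190], [27, -111, 192], [-6, -55, 194], [-1, -53, 195], [2, -50, 196], [-12, -54, 198], [-14, -51, 199], [4, -54, 201], [28, -117, 201], [4, -53, 204], [-6, -53, 207], [-14, -55, 209], [-6, -55, 212], [-11, -56, 215], [7, -52, 217], [-2, -136, 220], [-3, -54, 222], [-2, -135, 224], [2, -55, 227], [7, -51, 229], [5, -51, 233], [-8, -53, 235], [8, -53, 237]]
```

View pics/side4.png

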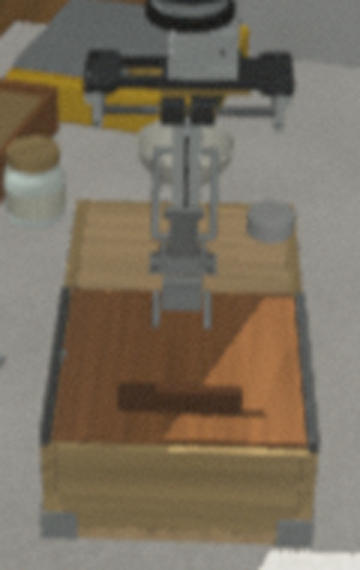

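```bash
python3 -m pendant '[[-0.004,0,0,0,0,0,-1],[-0.002,0,-0.045,0,0,0,-1],[-0.002,0,-0.04,0,0,0,-0.15],[-0.03,0,0,0,0,0,-0.15],[-0.03,0,0,0,0,0,-0.15],[0,0,0,0,0,0,-0.15]]' 5; python3 - <<'E'
from h import *
st()
for n,b in(("side",(225,95,345,285)),("top",(255,160,355,305))):
    c=snap(n,5,b,3 if n=="side" else 4)
    p=tocase(cloud(c)); k=(p[...,2]>113)&(abs(p[...,0])<36)&(p[...,1]<-20)&(p[...,1]>-230)&(p[...,2]<245); q=p[k];q=q[np.argsort(q[:,2])];print(np.round(q[::9]).astype(int).tolist())
E
```

```text
time: 6.85
eef_pos: [506.5, -172.1, 268.0]
tool_rot: [0.603, 0.797, 0.0, -0.0]
contact_force: [-0.8, 0.4, -0.2]
opening: 36.9
t 6.85 case [-2.000e-01 -1.332e+02  2.680e+02] F [-0.6  0.6 -0.2] open 36.9
[[-8, -76, 113], [20, -71, 116], [20, -72, 118], [-22, -71, 120], [-8, -73, 122], [17, -67, 125], [9, -69, 127], [-30, -76, 130], [17, -76, 132], [29, -79, 133], [9, -67, 135], [-13, -60, 136], [-30, -74, 138], [29, -84, 140], [6, -60, 143], [29, -83, 144], [-13, -59, 147], [-10, -56, 149], [12, -58, 150], [26, -86, 152], [-26, -83, 155], [26, -83, 157], [-10, -55, 159], [27, -96, 162], [-29, -96, 163], [-26, -97, 166], [-26, -100, 168], [-32, -100, 171], [-7, -44, 172], [9, -46, 174], [-4, -43, 176], [-15, -40, 178], [-7, -43, 179], [-18, -41, 181], [9, -44, 182], [27, -100, 183], [-28, -112, 186], [-31, -110, 191], [25, -117, 195], [-25, -115, 198], [-3, -128, 199], [14, -120, 200], [19, -118, 201], [-28, -118, 202], [8, -120, 204], [-6, -123, 205], [0, -128, 209], [-11, -123, 211], [-8, -132, 213], [-5, -133, 216], [3, -133, 218], [9, -135, 221], [9, -134, 224]]
[[17, -82, 114], [19, -82, 124], [5, -72, 131], [9, -75, 134], [17, -75, 136], [15, -71, 138], [26, -85, 144], [-2, -63, 147], [28, -85, 151], [-26, -88, 154], [-26, -90, 157], [1, -57, 160], [12, -55, 163], [-24, -97, 166], [-29, -103, 169], [-14, -52, 172], [4, -50, 174], [-16, -48, 177], [-3, -47, 179], [16, -43, 180], [-7, -43, 182], [-10, -45, 183], [12, -46, 185], [-26, -112, 188], [4, -118, 197], [6, -118, 199], [-24, -118, 200], [-8, -121, 201], [-20, -121, 203], [-9, -123, 205], [4, -121, 207], [-3, -126, 208], [-6, -127, 210]]
```

View pics/side5.png

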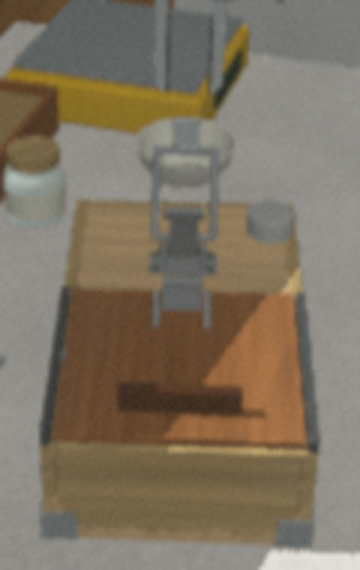

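View pics/top5.png

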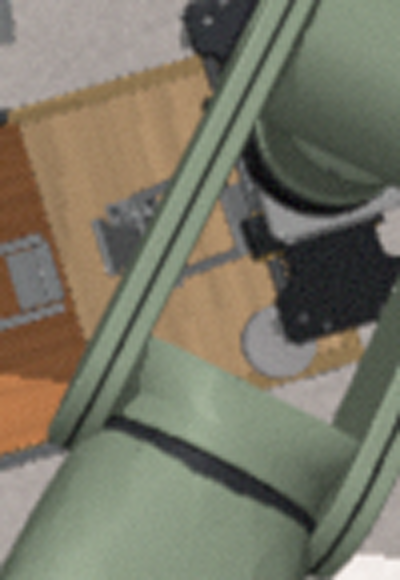

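```bash
python3 -m pendant '[[0.003,0,0.03,0,0,0,-0.15],[0,0,0.014,0,0,0,-0.15],[0,0,0,0,0,0,-1],[0,0,0,0,0,0,-1],[0,0,0,0,0,0,-1],[0,0,0,0,0,0,-1]]' 5; python3 - <<'E'
from h import *
st();snap("side",6,(225,65,345,225),3.7)
E
```

```text
time: 7.7
eef_pos: [506.1, -167.6, 225.1]
tool_rot: [0.602, 0.798, 0.0, 0.001]
contact_force: [0.7, 1.1, 0.6]
opening: 24.0
t 7.7 case [   0.7 -128.8  225.1] F [1.  0.8 0.6] open 24.0
```

View pics/side6.png

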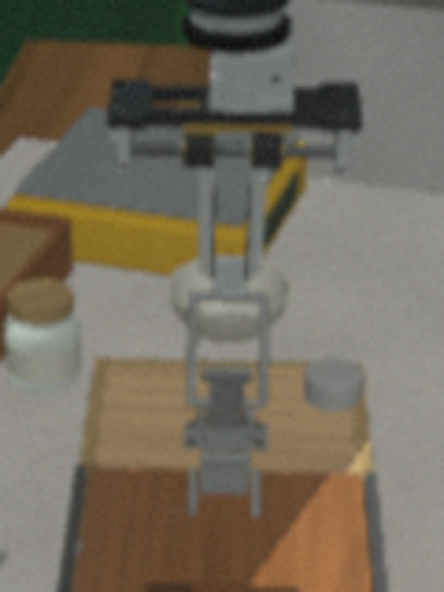

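```bash
python3 - <<'E'
import numpy as np
a=np.radians([122,112,102,92,82,72,62,52,42,32,22,12,5,0,-4]);P=np.c_[-75.5+100*np.cos(a),140+100*np.sin(a)]
print(np.round(P,1).tolist()); d=np.diff(P,axis=0); print([(round(x/1000,4),round(-z/1000,4)) for x,z in d])
E
```

```text
[[-128.5, 224.8], [-113.0, 232.7], [-96.3, 237.8], [-79.0, 239.9], [-61.6, 239.0], [-44.6, 235.1], [-28.6, 228.3], [-13.9, 218.8], [-1.2, 206.9], [9.3, 193.0], [17.2, 177.5], [22.3, 160.8], [24.1, 148.7], [24.5, 140.0], [24.3, 133.0]]
[(np.float64(0.0155), np.float64(-0.0079)), (np.float64(0.0167), np.float64(-0.0051)), (np.float64(0.0173), np.float64(-0.0021)), (np.float64(0.0174), np.float64(0.0009)), (np.float64(0.017), np.float64(0.0039)), (np.float64(0.016), np.float64(0.0068)), (np.float64(0.0146), np.float64(0.0095)), (np.float64(0.0127), np.float64(0.0119)), (np.float64(0.0105), np.float64(0.0139)), (np.float64(0.0079), np.float64(0.0155)), (np.float64(0.0051), np.float64(0.0167)), (np.float64(0.0018), np.float64(0.0121)), (np.float64(0.0004), np.float64(0.0087)), (np.float64(-0.0002), np.float64(0.007))]
```

```bash
python3 -m pendant '[[0.0155,0,-0.008,0,0,0,-1],[0.0167,0,-0.005,0,0,0,-1],[0.0173,0,-0.002,0,0,0,-1],[0.0174,0,0.001,0,0,0,-1],[0,0,0,0,0,0,-1]]' 5; python3 - <<'E'
from h import *
st();c=snap("side",7,(225,65,345,225),3.7)
p=tocase(cloud(c)); k=(p[...,2]>113)&(abs(p[...,0])<36)&(p[...,1]<-20)&(p[...,1]>-230)&(p[...,2]<225); q=p[k];q=q[np.argsort(q[:,2])];print(np.round(q[::12]).astype(int).tolist())
E
```

```text
time: 8.38
eef_pos: [487.1, -101.3, 239.1]
tool_rot: [0.601, 0.799, 0.001, 0.0]
contact_force: [0.5, 0.6, 6.5]
opening: 23.9
t 8.38 case [  0.8 -59.9 239.1] F [0.7 0.4 6.5] open 23.9
[[17, -69, 113], [20, -68, 118], [17, -69, 120], [17, -69, 123], [0, -71, 126], [-8, -65, 130], [-30, -72, 133], [-19, -73, 135], [-27, -71, 137], [-2, -63, 141], [1, -58, 144], [-5, -59, 147], [-27, -73, 152], [3, -53, 154], [29, -72, 158], [6, -52, 161], [-26, -74, 164], [12, -47, 167], [26, -72, 170], [-15, -44, 172], [-7, -45, 175], [-26, -68, 177], [26, -73, 180], [-18, -40, 181], [23, -67, 183], [-31, -71, 188], [-31, -68, 196], [-28, -67, 203], [29, -72, 208], [-25, -67, 212], [-22, -65, 213], [7, -66, 215], [-1, -63, 217], [2, -61, 221]]
```

View pics/side7.png

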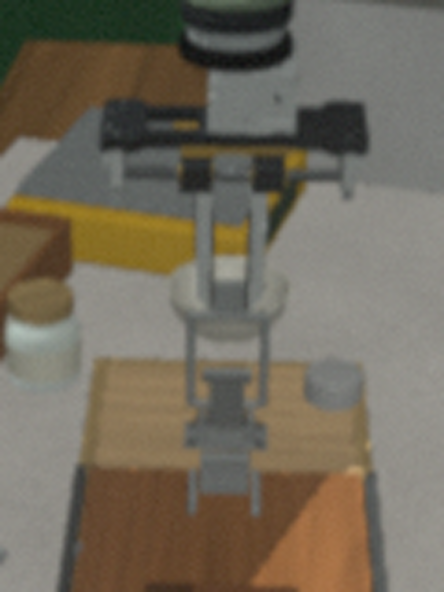

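```bash
python3 -m pendant '[[0.017,0,0.002,0,0,0,-1],[0.0165,0,0.006,0,0,0,-1],[0.015,0,0.009,0,0,0,-1],[0,0,0,0,0,0,-1]]' 5; python3 -c "
from h import *
st()"; python3 -m pendant '[[0.013,0,0.012,0,0,0,-1],[0.011,0,0.014,0,0,0,-1],[0.008,0,0.0155,0,0,0,-1],[0,0,0,0,0,0,-1]]' 5;  python3 - <<'E'
from h import *
st();c=snap("side",8,(225,65,345,225),3.7)
p=tocase(cloud(c)); k=(p[...,2]>113)&(abs(p[...,0])<36)&(p[...,1]<40)&(p[...,1]>-230)&(p[...,2]<195); q=p[k];q=q[np.argsort(q[:,2])];print(np.round(q[::12]).astype(int).tolist())
E
```

```text
time: 8.93
eef_pos: [473.2, -54.3, 220.1]
tool_rot: [0.601, 0.799, 0.001, -0.001]
contact_force: [2.4, 1.7, 2.9]
opening: 23.7
t 8.93 case [  0.5 -10.8 220.1] F [2.7 1.  2.9] open 23.7
time: 9.43
eef_pos: [464.6, -24.4, 177.7]
tool_rot: [0.602, 0.798, 0.001, -0.001]
contact_force: [2.5, 4.6, 1.4]
opening: 23.8
t 9.43 case [  0.5  20.3 177.7] F [3.7 3.7 1.4] open 23.8
[[4, 12, 113], [-25, 35, 114], [24, -4, 114], [-6, 10, 115], [-1, 10, 115], [5, -17, 116], [-14, 2, 116], [-3, -11, 117], [2, 4, 117], [13, 6, 118], [16, -10, 120], [2, -12, 122], [5, -10, 127], [10, -7, 128], [-16, -7, 129], [-8, -66, 133], [9, -61, 142], [6, -58, 147], [-7, -56, 152], [6, -51, 158], [-10, -49, 163], [-28, -3, 168], [-28, -10, 169], [-10, -45, 172], [-20, 29, 173], [-5, 6, 176], [6, 9, 177], [-18, 34, 179], [-12, -42, 180], [9, -45, 181], [-12, -44, 182], [-23, 32, 184], [10, 28, 187], [18, 30, 191], [-17, 28, 193]]
```

View pics/side8.png

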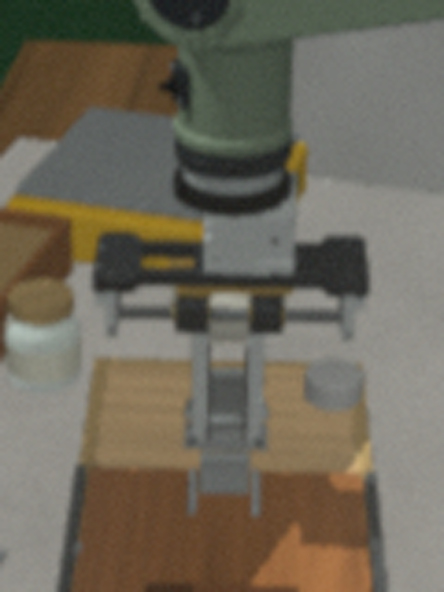

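```bash
python3 -m pendant '[[0.006,0,0.0167,0,0,0,-1],[0.0015,0,0.0121,0,0,0,-1],[0,0,0.0085,0,0,0,-1],[0,0,0,0,0,0,-1]]' 5; python3 -c "
from h import *
st();c=snap('side',9,(225,65,345,225),3.7)
p=tocase(cloud(c)); k=(p[...,2]>113)&(abs(p[...,0])<36)&(p[...,1]<40)&(p[...,1]>-230)&(p[...,2]<195); q=p[k];q=q[np.argsort(q[:,2])];print(np.round(q[::12]).astype(int).tolist())
"
```

```text
time: 9.98
eef_pos: [462.7, -17.8, 140.4]
tool_rot: [0.602, 0.798, 0.0, -0.001]
contact_force: [3.2, 4.8, -0.5]
opening: 24.1
t 9.97 case [  0.4  27.2 140.4] F [ 4.4  3.7 -0.5] open 24.1
[[23, 18, 113], [-25, 35, 114], [2, 1, 115], [7, 2, 115], [-11, 12, 116], [-11, -73, 118], [-14, -71, 123], [-11, -66, 129], [26, -80, 133], [20, 36, 136], [-5, -64, 137], [-30, -59, 138], [-30, -47, 139], [24, -24, 140], [-1, 33, 141], [8, 2, 141], [-8, 16, 141], [5, 3, 142], [0, 13, 143], [-29, -2, 143], [-11, 28, 143], [5, 30, 144], [-16, 39, 145], [-2, -60, 146], [-10, -57, 148], [9, -58, 151], [17, 39, 154], [20, 33, 155], [-16, 40, 158], [12, 35, 161], [6, -52, 164], [-21, 37, 166], [-18, 37, 169], [-7, -47, 171], [15, 36, 173], [-18, 37, 175], [-25, 37, 178], [-25, 38, 182], [15, 38, 187], [20, 39, 190], [-25, 39, 194]]
```

View pics/side9.png

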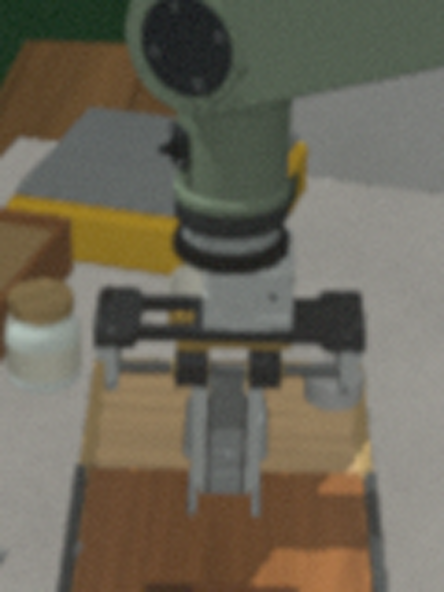

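```bash
python3 -m pendant '[[0.001,0,0.006,0,0,0,-1],[0,0,0.004,0,0,0,-1],[0,0,0,0,0,0,-1]]' 5; python3 -c "
from h import *
st()"; python3 -m pendant '[[0,0,0,0,0,0,-0.3],[0,0,0,0,0,0,-0.3],[0,0,0,0,0,0,-0.3]]' 5; python3 -c "
from h import *
st();c=snap('side',10,(225,65,345,225),3.7)
p=tocase(cloud(c)); k=(p[...,2]>113)&(abs(p[...,0])<36)&(p[...,1]<40)&(p[...,1]>-230)&(p[...,2]<195); q=p[k];q=q[np.argsort(q[:,1])];print(np.round(q[::10]).astype(int).tolist())
"
```

```text
time: 10.4
eef_pos: [462.7, -17.7, 131.8]
tool_rot: [0.602, 0.798, -0.0, -0.0]
contact_force: [3.7, 3.0, -0.6]
opening: 23.8
t 10.4 case [  0.5  27.2 131.8] F [ 4.4  1.9 -0.6] open 23.8
time: 10.78
eef_pos: [462.1, -18.0, 132.3]
tool_rot: [0.602, 0.798, -0.001, -0.0]
contact_force: [0.3, 0.2, -0.3]
opening: 32.7
t 10.78 case [ -0.2  27.1 132.3] F [ 0.4  0.1 -0.3] open 32.7
[[-8, -81, 113], [-16, -75, 117], [15, -73, 134], [9, -71, 122], [-8, -69, 127], [12, -67, 131], [-19, -65, 124], [12, -62, 144], [3, -61, 142], [1, -59, 147], [-13, -56, 149], [-13, -54, 160], [-7, -49, 163], [-10, -44, 182], [1, -42, 183], [29, -17, 121], [-9, -14, 118], [2, -12, 129], [-8, -11, 123], [-3, -11, 127], [-16, -9, 125], [29, -8, 121], [29, 1, 121], [10, 3, 123], [-9, 6, 125], [13, 9, 117], [10, 12, 119], [4, 15, 122], [16, 18, 192], [-11, 22, 120], [-19, 25, 148], [-25, 28, 115], [-1, 30, 116], [-12, 32, 115], [-28, 33, 166], [23, 34, 190], [-19, 34, 136], [17, 35, 125], [-1, 35, 117], [15, 36, 145], [25, 36, 176], [20, 36, 136], [20, 36, 189], [20, 36, 152], [25, 37, 195], [25, 37, 130], [23, 37, 155], [20, 37, 168], [-26, 38, 169], [25, 38, 189], [17, 38, 144], [-25, 38, 185], [25, 39, 138], [-21, 39, 164], [-24, 39, 133]]
```

View pics/side10.png

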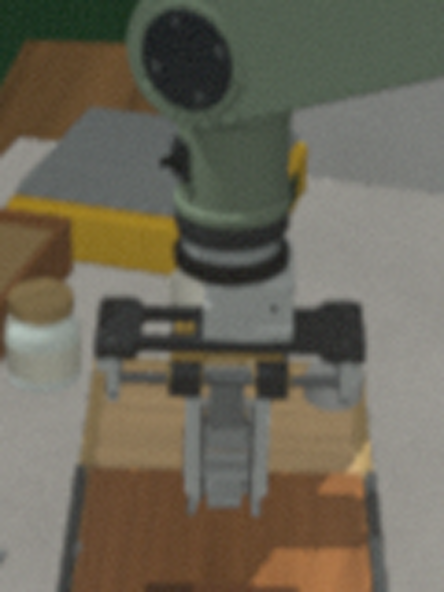

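```bash
python3 -m pendant '[[0,0,-0.015,0,0,0,-0.3],[0,0,-0.03,0,0,0,-0.3],[0,0,-0.04,0,0,0,-1],[0.03,0,0,0,0,0,-1],[0,0,0,0,0,0,-1]]' 20; python3 -c "
from h import *
st();c=snap('side',11,(225,95,345,255),3.7);t=snap('top',11,(155,160,355,305),4)
for c in(c,t):
  p=tocase(cloud(c)); k=(p[...,2]>113)&(abs(p[...,0])<36)&(p[...,1]<60)&(p[...,1]>-230)&(p[...,2]<195); q=p[k];q=q[np.argsort(q[:,1])];print(np.round(q[::10]).astype(int).tolist())
"
```

```text
time: 11.45
eef_pos: [454.7, 11.9, 219.1]
tool_rot: [0.601, 0.799, 0.0, 0.001]
contact_force: [-0.1, 0.1, 0.3]
opening: 6.2
t 11.45 case [  1.   57.9 219.1] F [-0.1  0.1  0.3] open 6.2
[[18, -87, 122], [-22, -77, 133], [17, -76, 133], [-11, -74, 114], [12, -72, 122], [26, -70, 136], [17, -67, 115], [1, -64, 133], [28, -60, 129], [-27, -54, 131], [-27, -48, 128], [-2, -44, 175], [-2, -38, 182], [24, -31, 125], [-30, -21, 127], [-30, -15, 124], [-6, -13, 115], [24, -13, 128], [-9, -12, 116], [16, -11, 116], [16, -10, 123], [-3, -9, 125], [-27, -8, 123], [-25, -6, 124], [-27, -2, 123], [-3, 1, 121], [7, 2, 119], [-30, 4, 118], [-14, 5, 115], [-9, 6, 122], [-27, 7, 124], [-9, 9, 121], [15, 11, 115], [4, 14, 120], [10, 17, 119], [-11, 20, 122], [23, 23, 113], [-4, 27, 121], [7, 30, 116], [1, 32, 114], [-6, 35, 117]]
[[-17, -86, 124], [19, -82, 120], [29, -79, 134], [8, -77, 136], [-20, -76, 135], [1, -75, 134], [-1, -74, 135], [10, -74, 126], [2, -73, 134], [20, -72, 121], [11, -71, 132], [20, -69, 123], [3, -68, 137], [0, -66, 143], [26, -65, 131], [-29, -64, 129], [-4, -62, 151], [27, -60, 132], [-4, -58, 160], [6, -56, 162], [1, -55, 165], [-11, -53, 171], [17, -51, 173], [-11, -50, 177], [9, -48, 179], [-3, -47, 179], [-13, -46, 185], [29, -45, 132], [-28, -43, 125], [-2, -42, 183], [-24, -39, 131], [28, -34, 125], [-23, -26, 128], [-25, -18, 124], [-26, -12, 127], [23, 4, 124], [0, 14, 118]]
```

View pics/side11.png

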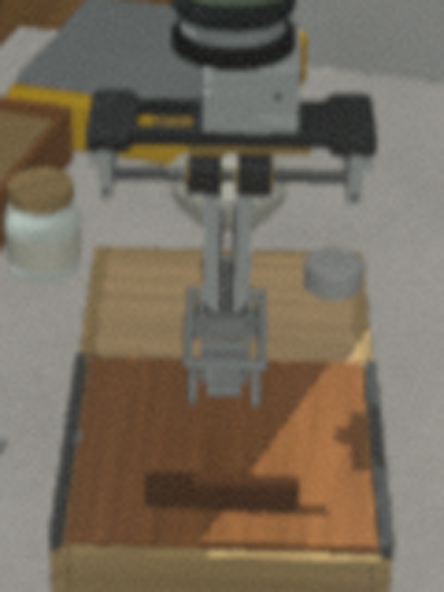

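View pics/top11.png

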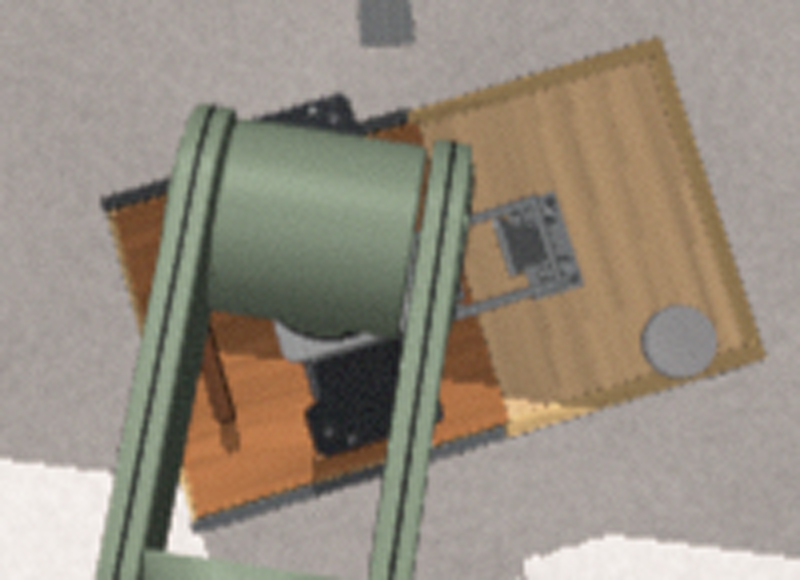

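```bash
python3 - <<'E'
import numpy as np
out=[(-12,176),(-30,176),(-48,179),(-66.5,183)]
for th,r in[(1.4,58),(1.2,60),(1.0,62),(.8,64),(.6,66),(.4,69),(.2,72),(.05,73),(-.02,73)]:
    c=np.array([-77-r*np.cos(th)+2.5*np.sin(th),116+r*np.sin(th)+2.5*np.cos(th)]); out.append(tuple(c+[8,11]))
o=np.array(out);print(np.round(o,1).tolist());print([(round(float(a)/1000,4),round(float(-b)/1000,4)) for a,b in np.diff(o,axis=0)])
E
```

```text
[[-12.0, 176.0], [-30.0, 176.0], [-48.0, 179.0], [-66.5, 183.0], [-76.4, 184.6], [-88.4, 183.8], [-100.4, 180.5], [-111.8, 174.7], [-122.1, 166.3], [-131.6, 156.2], [-139.1, 143.8], [-141.8, 133.1], [-142.0, 128.0]]
[(-0.018, -0.0), (-0.018, -0.003), (-0.0185, -0.004), (-0.0099, -0.0016), (-0.012, 0.0008), (-0.012, 0.0033), (-0.0114, 0.0059), (-0.0103, 0.0083), (-0.0095, 0.0102), (-0.0075, 0.0124), (-0.0027, 0.0106), (-0.0003, 0.0051)]
```

Move to the start point (from y 58, z 219), then push.

```bash
python3 -m pendant '[[-0.04,0,0.02,0,0,0,-1],[-0.03,-0.001,0.023,0,0,0,-1],[0,0,0,0,0,0,-1]]' 30; python3 -c "
from h import *
st()"; python3 -m pendant '[[-0.01,0,0,0,0,0,-1],[-0.01,0,0,0,0,0,-1],[-0.008,0,-0.001,0,0,0,-1],[-0.008,0,-0.002,0,0,0,-1]]';python3 -c "
from h import *
st();c=snap('side',12,(225,95,345,255),3.7)
p=tocase(cloud(c)); k=(p[...,2]>113)&(abs(p[...,0])<36)&(p[...,1]<60)&(p[...,1]>-230)&(p[...,2]<195); q=p[k];q=q[np.argsort(q[:,1])];print(np.round(q[::10]).astype(int).tolist())
"
```

```text
time: 11.92
eef_pos: [471.4, -58.0, 172.4]
tool_rot: [0.604, 0.797, -0.001, -0.002]
contact_force: [-0.0, 0.5, -0.3]
opening: 0.4
t 11.93 case [ -2.4 -13.9 172.4] F [ 0.1  0.5 -0.3] open 0.4
time: 12.42
eef_pos: [483.1, -91.1, 178.2]
tool_rot: [0.602, 0.798, 0.0, 0.0]
contact_force: [-0.2, 1.7, 1.5]
opening: 0.5
t 12.43 case [ -0.3 -49.  178.2] F [0.2 1.7 1.5] open 0.5
[[-22, -89, 121], [26, -80, 136], [-24, -78, 135], [-14, -76, 116], [29, -75, 132], [-13, -74, 128], [-30, -73, 132], [9, -73, 135], [-2, -72, 119], [6, -71, 136], [17, -70, 123], [20, -69, 116], [-7, -69, 144], [17, -68, 121], [-10, -67, 135], [-2, -66, 136], [1, -65, 149], [6, -62, 155], [22, -59, 127], [28, -54, 133], [25, -49, 130], [4, -42, 180], [-1, -41, 193], [-30, -40, 127], [-12, -39, 188], [4, -38, 173], [25, -37, 131], [-7, -36, 193], [1, -34, 178], [27, -27, 125], [2, -18, 128], [16, -16, 129], [0, -14, 127], [5, -13, 122], [-6, -11, 129], [-3, -10, 130], [24, -9, 123], [29, -8, 121], [29, -5, 120], [13, -3, 122], [15, -2, 122], [-11, 0, 124], [-14, 1, 122], [-27, 2, 119], [-19, 3, 120], [-30, 5, 122], [10, 7, 122], [-17, 9, 114], [2, 11, 119], [-3, 15, 122], [2, 18, 120], [-22, 20, 116], [-25, 24, 116], [2, 26, 120], [-1, 29, 119], [20, 34, 115]]
```

View pics/side12.png

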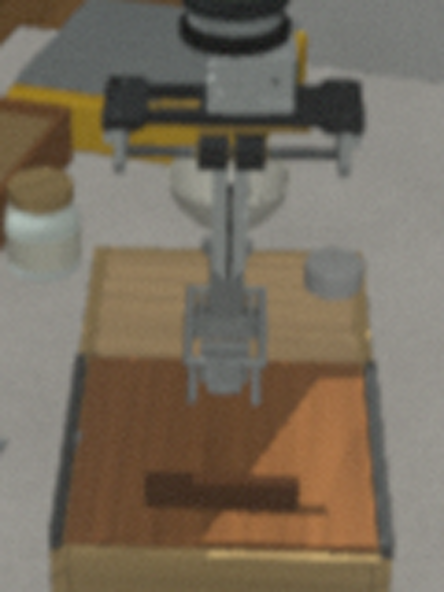

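```bash
python3 -m pendant '[[-0.009,0,-0.002,0,0,0,-1],[-0.0085,0,-0.002,0,0,0,-1],[-0.01,0,-0.0016,0,0,0,-1],[0,0,0,0,0,0,-1]]'; python3 -c "
from h import *
st();c=snap('side',13,(225,95,345,255),3.7)
p=tocase(cloud(c)); k=(p[...,2]>113)&(abs(p[...,0])<36)&(p[...,1]<60)&(p[...,1]>-230)&(p[...,2]<195); q=p[k];q=q[np.argsort(q[:,1])];print(np.round(q[::10]).astype(int).tolist())
"
```

```text
time: 12.98
eef_pos: [490.5, -118.6, 183.2]
tool_rot: [0.603, 0.798, -0.0, 0.0]
contact_force: [-0.0, -0.4, -1.0]
opening: 0.4
t 12.97 case [ -0.7 -77.4 183.2] F [-0.1 -0.4 -1. ] open 0.4
[[10, -95, 186], [12, -89, 137], [-27, -87, 133], [-22, -86, 123], [10, -86, 175], [20, -85, 133], [-10, -84, 164], [-22, -83, 132], [-30, -83, 132], [-7, -82, 159], [-2, -81, 149], [-13, -81, 153], [-8, -81, 137], [-10, -80, 153], [-2, -79, 154], [-10, -79, 148], [-2, -78, 125], [-5, -77, 132], [9, -77, 135], [-11, -76, 113], [-8, -75, 120], [29, -74, 130], [3, -74, 121], [9, -73, 118], [-9, -71, 194], [0, -70, 116], [20, -69, 113], [-1, -68, 189], [-7, -67, 180], [17, -67, 125], [-1, -66, 175], [17, -64, 113], [-27, -62, 129], [-27, -51, 130], [-27, -41, 130], [-27, -32, 126], [27, -25, 126], [11, -17, 129], [13, -14, 130], [27, -12, 125], [5, -11, 129], [24, -10, 123], [-19, -8, 129], [-30, -8, 123], [-3, -6, 120], [-14, -5, 131], [-22, -4, 115], [-9, -4, 122], [18, -2, 122], [15, 0, 114], [-25, 1, 116], [10, 4, 120], [23, 6, 115], [-1, 9, 121], [-25, 12, 113], [-22, 14, 115], [4, 18, 117], [10, 20, 121], [-6, 23, 118], [-22, 30, 113]]
```

View pics/side13.png

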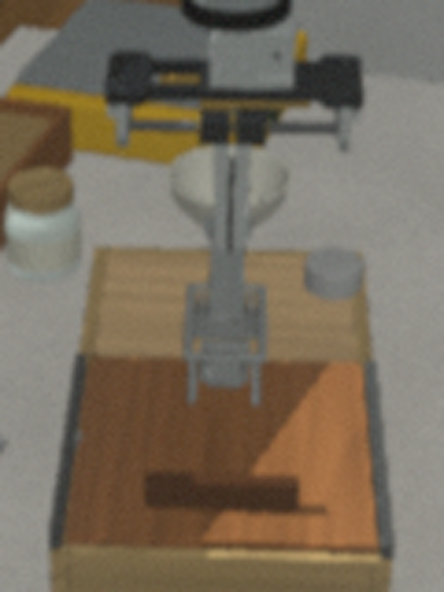

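```bash
python3 -m pendant '[[-0.006,0,0,0,0,0,-1],[-0.006,0,0.0005,0,0,0,-1],[-0.006,0,0.0015,0,0,0,-1],[-0.006,0,0.002,0,0,0,-1]]'; python3 -c "
from h import *
st()"; python3 -m pendant '[[-0.0057,0,0.003,0,0,0,-1],[-0.0057,0,0.003,0,0,0,-1],[-0.005,0,0.004,0,0,0,-1],[-0.005,0,0.004,0,0,0,-1]]'; python3 -c "
from h import *
st();c=snap('side',14,(225,95,345,255),3.7)
p=tocase(cloud(c)); k=(p[...,2]>113)&(abs(p[...,0])<36)&(p[...,1]<60)&(p[...,1]>-230)&(p[...,2]<195); q=p[k];q=q[np.argsort(q[:,1])];print(np.round(q[::10]).astype(int).tolist())
"
```

```text
time: 13.52
eef_pos: [496.4, -140.3, 178.6]
tool_rot: [0.602, 0.798, 0.0, -0.001]
contact_force: [-0.8, 4.0, -0.2]
opening: 0.6
t 13.53 case [ -1.1 -99.9 178.6] F [ 0.3  4.1 -0.2] open 0.6
time: 14.02
eef_pos: [503.1, -161.9, 165.2]
tool_rot: [0.602, 0.798, -0.0, 0.001]
contact_force: [-1.1, 2.4, 0.9]
opening: 0.7
t 14.03 case [  -0.6 -122.5  165.2] F [-0.4  2.6  0.9] open 0.7
[[11, -140, 157], [-15, -131, 152], [16, -127, 150], [13, -124, 153], [10, -119, 146], [2, -117, 153], [-1, -116, 145], [0, -115, 194], [5, -114, 181], [-6, -113, 176], [-4, -113, 156], [10, -113, 143], [-10, -112, 140], [-10, -112, 144], [-12, -112, 180], [-12, -111, 174], [-6, -110, 171], [-6, -109, 194], [-7, -108, 143], [1, -105, 135], [-5, -101, 133], [4, -99, 138], [1, -97, 130], [-10, -95, 134], [-2, -94, 131], [-30, -92, 120], [-25, -90, 121], [3, -88, 122], [-22, -85, 124], [-19, -84, 125], [-22, -81, 123], [6, -80, 120], [1, -79, 128], [3, -77, 122], [9, -75, 113], [26, -73, 124], [-11, -72, 115], [6, -71, 119], [-14, -69, 118], [23, -67, 118], [28, -64, 123], [28, -54, 123], [28, -44, 123], [27, -34, 123], [-11, -26, 126], [-25, -21, 120], [5, -19, 127], [-16, -17, 126], [-17, -16, 117], [0, -14, 131], [27, -13, 121], [-8, -12, 129], [8, -11, 123], [-19, -9, 121], [-11, -9, 122], [5, -7, 132], [13, -6, 113], [-6, -2, 123], [-14, 0, 114], [5, 3, 122], [13, 5, 118], [-9, 8, 123], [-1, 13, 123], [7, 15, 122], [-11, 19, 128], [-25, 30, 114]]
```

View pics/side14.png

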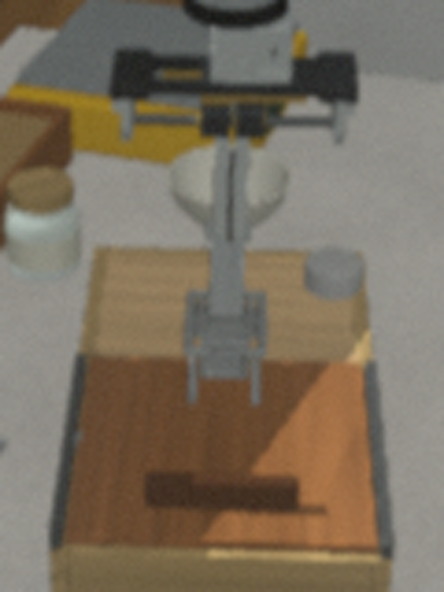

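```bash
python3 -m pendant '[[-0.005,0,0.005,0,0,0,-1],[-0.0045,0,0.0052,0,0,0,-1],[-0.004,0,0.006,0,0,0,-1],[-0.0035,0,0.0064,0,0,0,-1]]'; python3 -c "
from h import *
st()"; python3 -m pendant '[[-0.001,0,0.006,0,0,0,-1],[-0.001,0,0.005,0,0,0,-1],[0,0,0.005,0,0,0,-1],[0,0,0,0,0,0,-1]]'; python3 -c "
from h import *
st()"
```

```text
time: 14.58
eef_pos: [507.5, -178.2, 142.1]
tool_rot: [0.602, 0.798, -0.0, 0.0]
contact_force: [-0.1, 0.1, 0.1]
opening: 0.5
t 14.57 case [  -0.8 -139.4  142.1] F [-0.1  0.2  0.1] open 0.5
time: 15.08
eef_pos: [508.0, -179.6, 130.5]
tool_rot: [0.602, 0.798, -0.0, 0.0]
contact_force: [-8.9, 3.2, 20.9]
opening: 0.5
t 15.07 case [  -0.7 -140.8  130.5] F [-7.6  5.5 20.9] open 0.5
```

```bash
python3 -m pendant '[[0,0,-0.03,0,0,0,-1],[0,0,-0.06,0,0,0,-1],[0,0,-0.06,0,0,0,-1],[-0.02,-0.05,-0.02,0,0,0,-1],[0,-0.06,0,0,0,0,-1],[0,-0.06,0,0,0,0,-1],[0,-0.06,0,0,0,0,-1],[0,0,0,0,0,0,-1]]'; python3 -c "
from h import *
st()
for n,b,s in(('side',(225,125,345,285),3.7),('top',(155,160,355,305),4)):
  c=snap(n,15,b,s)
  p=tocase(cloud(c)); x,y,z=p[...,0],p[...,1],p[...,2]; k=(z>112)&(abs(x)<36)&(y<60)&(y>-230)&(z<195); q=p[k];q=q[np.argsort(q[:,1])];print(np.round(q[::9]).astype(int).tolist())
  k=(z>115)&(abs(x)<60)&(y>100)&(y<300); print('rib',np.round([x[k].min(),x[k].max(),y[k].min(),y[k].max()],1))
"
```

```text
time: 16.08
eef_pos: [289.6, -262.8, 296.6]
tool_rot: [0.605, 0.796, -0.001, 0.0]
contact_force: [0.9, 0.7, -0.1]
opening: 0.5
t 16.07 case [-233.7 -160.5  296.6] F [ 1.1  0.4 -0.1] open 0.5
[[13, -154, 118], [7, -146, 123], [-19, -142, 123], [13, -138, 121], [-7, -135, 119], [10, -130, 118], [1, -126, 118], [4, -120, 122], [10, -115, 118], [-11, -111, 118], [9, -103, 119], [1, -98, 122], [-11, -94, 118], [-2, -91, 120], [-25, -87, 116], [-14, -83, 118], [26, -81, 115], [-28, -79, 115], [14, -76, 116], [1, -74, 124], [-2, -72, 115], [6, -71, 116], [-11, -69, 121], [-28, -68, 115], [17, -67, 122], [28, -63, 117], [25, -53, 120], [-27, -42, 119], [-30, -29, 121], [0, -22, 128], [-14, -19, 128], [5, -17, 128], [-19, -16, 130], [11, -15, 130], [-19, -13, 119], [-14, -13, 116], [13, -12, 122], [24, -11, 126], [2, -10, 127], [-16, -9, 128], [21, -7, 115], [-6, -6, 124], [10, -3, 125], [-9, 0, 125], [7, 3, 126], [-17, 5, 115], [7, 7, 112], [23, 9, 116], [20, 12, 115], [7, 14, 127], [2, 16, 122], [-11, 19, 128], [23, 25, 115], [-22, 36, 115]]
rib [-50.8  48.  142.  158.3]
[[7, -151, 114], [1
[... 884 characters left out ...]
, 117], [29, -51, 117], [-26, -47, 119], [29, -43, 118], [-28, -38, 115], [-25, -34, 121], [29, -29, 123], [-25, -26, 123], [29, -21, 124], [-16, -20, 129], [30, -19, 121], [-5, -18, 132], [-10, -17, 128], [12, -16, 125], [-9, -15, 126], [-3, -14, 128], [-24, -13, 125], [0, -12, 131], [-13, -11, 124], [19, -10, 122], [-11, -9, 113], [4, -8, 125], [-9, -7, 126], [21, -6, 116], [17, -5, 113], [-3, -4, 126], [-8, -2, 125], [23, -1, 115], [-25, 0, 117], [-1, 1, 125], [-24, 2, 113], [0, 4, 124], [13, 5, 125], [25, 6, 112], [-5, 8, 129], [-2, 9, 126], [2, 11, 127], [-3, 12, 128], [0, 14, 122], [-5, 15, 124], [-2, 17, 124], [22, 21, 113], [-21, 28, 115], [23, 33, 114]]
rib [-48.7  50.9 141.7 153.9]
```

View pics/side15.png

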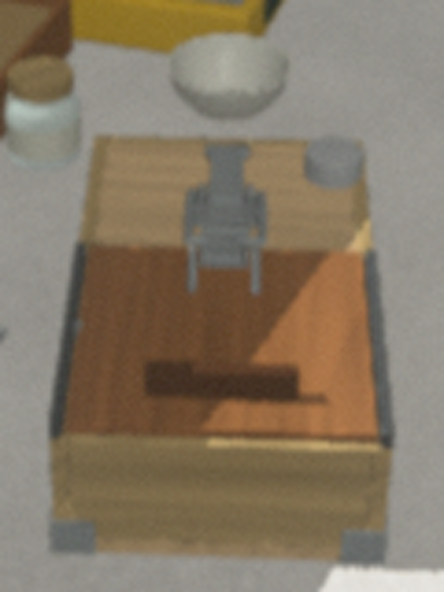

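View pics/top15.png

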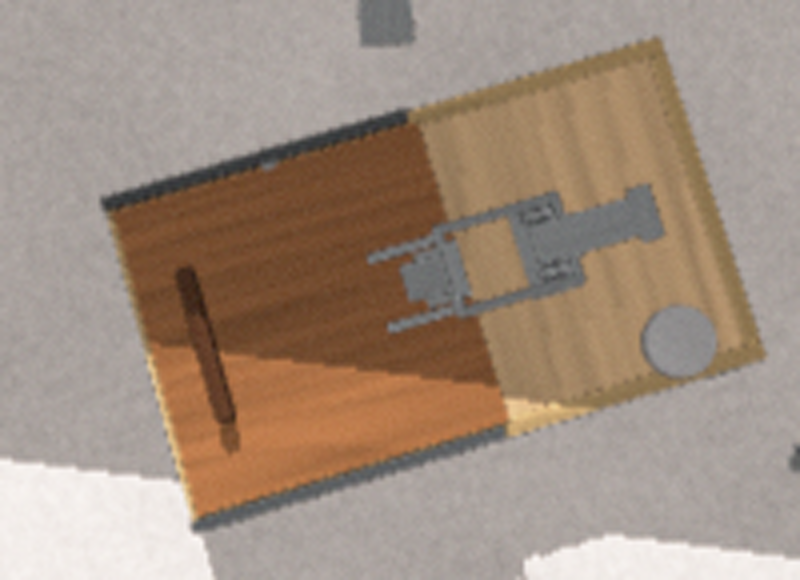

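```bash
python3 -m pendant '[[0,0,0,0,0,0,-1],[0,0,0,0,0,0,-1]]'; python3 -c "
from bench import *
print(sign_off())"
```

```text
time: 16.42
eef_pos: [293.3, -261.3, 296.4]
tool_rot: [0.601, 0.799, 0.0, -0.0]
contact_force: [0.1, 0.6, 0.0]
opening: 0.5
the job is handed in; nothing more can be done
None
```

The carrier is closed up and handed in at about 16.4 s of the 64 s, with the arm clear of everything. No verdict was reported.

- **Lid:** I pushed it along by its rib. The resistance rose to about 6 N and then let go, and the lid met a hard stop at about 15 N. Both cameras show the rib in the same place before and after latching.
- **Loop:** I first set the lever to about 2.05 rad. Then I carried the loop over by its tab with a 5 N grip and let it drop the last few millimetres behind the keeper's lip. In the final depth readings the bar is still behind and under the lip, with the keeper drawn a few millimetres to -y.
- **Lever:** I pushed it over with closed fingers. The force fell to zero when it snapped, and I pressed it down with about 21 N. It lies flat, with its top at about 118–119 mm along its whole length, and it stayed there after I withdrew.

The tin and the other items in the close-up pictures (jar and bowl) look unmoved. I did not re-check the bystanders farther away, but no move went near them. No checks failed. The two cameras disagreed by about 2–5 mm on positions, and I used a pose between them.

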